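Vial block from the drying rack into the heater's stop corner

TASK

Lift the longer aluminium vial block out of the drying rack and lay it flat on the cork mat, wells up. Let go of it, then pick it up again, set it down on the heater plate (do not drop it there) and push it square and flush into the corner, one long side against the long stop and an end against the short stop. Do not knock over or push aside the bottle, the beaker or the other block.

Things in the scene. Friction and masses are not known exactly. Their poses are not given: they have to be found in the camera images.
- block: Longer of two aluminium vial blocks, 110 x 56 x 32 mm, about 0.4 kg, 2 x 4 wells in one 110 x 56 face. Origin: centre of the face without wells (underside). x along the 56 width, y along the 110 length, z from the underside out through the well face. At first it stands on a long edge in a rack slot, x down, z level and away from the robot, top edge 64 mm above the bench.
- rack: White plastic drying rack, fixed, 150 x 150 mm. Two slots along its y, at x = -40 and +40 mm (block in one, spare block in the other), 36 mm wide between walls 8 mm thick, 140 mm long, tops 36 mm above the bench; slot floor 8 mm above the bench. Origin: centre of the underside, on the bench. Stands left or right of the mat.
- mat: Square cork mat fixed flat on the bench in the middle, 140 x 140 mm, 6 mm thick. Origin: centre of its underside, on the bench; x and y along its sides.
- heater: White flat heater, fixed, 230 (x) x 190 mm (y). Its dark steel plate, top 60 mm above the bench, covers x -55 to 115, y -93 to 93 mm; lower control panel on the -x side. Two steel stops rise 28 mm above the plate: long one at the far edge (inner face x = 103), short one at the +y edge (inner face y = 83, x 35 to 103). Origin: centre of underside. Left or right of the mat.
- corner (a point): Point on the heater plate's top where the inner faces of the two stops meet; axes as the heater's: +x points into the long stop, +y into the short stop. When home, the block's origin lies at x = -28, y = -55, z = 0 mm in this frame (it may be turned end for end). Sliding it over the plate takes 3 to 10 N.
- spare_block: The shorter aluminium vial block, 70 x 44 x 32 mm, 2 x 3 wells, standing on edge in the other slot of the rack, top edge 52 mm above the bench; to be left alone. Origin: centre of its face without wells.
- beaker: Open glass beaker, 66 mm across, 85 mm tall, on the bench beyond the mat; to be left alone. Origin: centre of its underside.
- bottle: Amber bottle, 68 mm across, 155 mm tall (plus black cap), farther beyond the mat; to be left alone. Origin: centre of its underside.

How it is judged:
On the way:
1. the block lies flat on the cork mat, wells up, let go (x of block in the frame of mat between -0.07 and 0.07 m and y of block in the frame of mat between -0.07 and 0.07 m and angle between block's own z axis and vertical below 0.1 rad and contact force between block and mat above 0.5 N and contact force between block and the fingers below 0.1 N and linear speed of block below 0.02 m/s), for 0.3 s.
At the end, for the whole second after the job is handed in: The block lies wells up on the heater plate (within 0.04 rad of level, resting on it), its long side parallel to the long stop within 0.025 rad and within 2.5 mm of touching it, its end within 2.5 mm of touching the short stop, at rest and released (x of block in the frame of corner between -0.0305 and -0.0255 m and y of block in the frame of corner between -0.0575 and -0.0525 m and z of block in the frame of corner between -0.004 and 0.004 m and angle between block's own z axis and vertical below 0.04 rad and angle between the y axis of block and the y axis of heater, either way round below 0.025 rad and contact force between block and heater above 0.5 N and linear speed of block below 0.01 m/s).
It fails at once if the block is dropped onto the heater: let go more than 25 mm above the plate (x of block in the frame of heater between -0.12 and 0.12 m and y of block in the frame of heater between -0.1 and 0.1 m and z of block in the frame of heater above 0.085 m and contact force between block and the fingers below 0.05 N).
It fails at once if the bottle is knocked over or shifted by more than 30 mm (distance of bottle from where it was at the start of the episode above 0.03 m or angle between bottle's own z axis and vertical above 0.5 rad).
It fails at once if the beaker is knocked over or shifted by more than 30 mm (distance of beaker from where it was at the start of the episode above 0.03 m or angle between beaker's own z axis and vertical above 0.5 rad).
It fails at once if the other block is knocked over or shifted by more than 30 mm (distance of spare_block from where it was at the start of the episode above 0.03 m).
It also fails if it takes over 72 s, if anything falls off the work surface, if the arm or the gripper's body presses on something with over 40 N, if the wrist force passes 120 N, or if a joint passes its speed limit or range.

ROBOT

A 6-joint arm with a two-finger parallel gripper is mounted at the origin on the work surface. World frame = base frame: x ahead of the robot, y to its left, z up, the work surface at z = 0. Lengths are in m, angles in rad, forces in N, time in s.
With the tool pointing down it reaches from about 0.325 to 0.775 m from the base axis. Payload 9.3 kg.
Tool frame: the origin (TCP) lies on the centre line of the jaws, within the pads' length; the fingertips stand 8 mm ahead of it and the grasp point (between the pads) lies 11 mm behind it; z points along the fingers, y is the line along which they close (so a half turn about z gives the same grasp; the last joint's range is limited). The gripper opens to 85 mm and grips with 20 to 120 N. Pads are 22 mm wide; open, the fingers measure 114 mm over their backs; the gripper's body (76 mm by 85 mm) begins 54 mm behind the grasp point. The pads swing forward as they close: fully open they stand 13 mm farther back than shut.
Start: joints at [1.119, 0.259, 0.021, 1.334, 0, 1.418], TCP at [0.162, 0.526, 0.239] pointing down, gripper open.
Joint ranges: [-3.04, 3.04], [-0.91, 1.82], [-1.04, 1.36], [-1.92, 1.95], [-1.52, 1.45], [-3.14, 3.14]. Speed limits (rad/s): [2.22, 2.22, 2.79, 3.14, 3.14, 3.14].

INTERFACE

Orientations are given as a unit quaternion [x, y, z, w].
In Python, from cell import ctrl, cams, status, hand_in gives the robot as it stands (ctrl), with the cameras (cams), the job as plain functions and the readings (status).
- The arm moves only by the shell command python3 nudge.py [OPENING] [FORCE], which reads ROWS from standard input. ROWS is a JSON list of rows, 1 to 20 of them, each an object with the fields x, y, z (the shift in shares of the most that a row can go, 1 being 50 mm), wx, wy, wz (a rotation vector in a scale on which 1.0 is pi rad); a field left out counts as zero; each row shifts and turns the commanded pose from where the row before left it, along the tool's axes as they then stand; what a row does not reach is not made up. A row lasts 1/10 s, in which the tool goes at most 0.05 m and 0.15 rad, less where a joint would pass 70% of its speed; a pose out of reach is approached as far as the arm can. OPENING is the finger opening in m, set as the command begins (- or left out keeps the last). The fingers move at their own pace and stop on an object; FORCE is the grip in N (left out, the last holds). Time passes only in rows, so rows that do not move let the fingers close. It prints the time, the measured TCP pose, the force, the opening and the grip force at its end. No shift or turn number may pass 1 either way. Input that does not fit is refused with a message, and nothing moves.
- status.get_obs(): the state, without advancing time (a new reading comes with each control period).
- cams.camera(name): name is "scene" or "side" or "wrist"; returns the picture (480x640x3 uint8, red, green, blue); there is no depth.
- cams.camera_model(name): a dict with "fx", "fy", "cx", "cy" (pixels), "eye" and "orientation" of the camera in the world. Camera axes: x right, y down, z forward; pixel columns grow to the right and rows downward; lengths in m; the calibration is good to about 2 mm. A picture is of the moment at which its call begins: read the wrist's pose just before it. camera_model takes no time and is no camera call; for the wrist camera it gives the pose at the moment of the call.
- hand_in(): hands the job in; it is judged then, once.
The state is a dict: "time": time; "q": joint angles; "dq": joint speeds; "joint_torque": joint torques, N m; "eef_pos": TCP position; "eef_rot": TCP orientation; "force": force on the tool from outside, world axes, zero at the start; "wrist_torque": the same for the moment, N m; "grip_width": finger opening in m; "gripper_force": force on a finger pad.
Only numpy, scipy, OpenCV 4.12 (cv2) and the standard library are available. Lean on these libraries where they do the work, as an engineer would, in place of code of your own. Each camera call takes 0.05 s, during which the arm holds its last target. There are 200 camera calls.

## Working session

There is one attempt and no reset: what is moved stays moved. The work goes in short steps, Python scripts to look and compute and a shell command to move; the robot and the scene stay as the last step left them, time stands still between calls to the robot, and variables do not carry over. Pictures are saved under pics/ and viewed, at most 10 in all, crops included, and the job is handed in when it is done.

```bash
ls; mkdir -p pics
python3 - <<'E'
from cell import ctrl, cams, status, hand_in
import cv2
o=status.get_obs();print(o)
for n in("scene","side","wrist"):
    m=cams.camera_model(n);print(n,m)
    im=cams.camera(n);cv2.imwrite(f"pics/{n}0.png",im[:,:,::-1])
E
```

```text
cell.py
nudge.py
pics
{'time': 0.0, 'q': array([1.11939191e+00, 2.59252765e-01, 2.07314289e-02, 1.33370307e+00,
       2.39424159e-05, 1.41820084e+00]), 'dq': array([-0.00162723,  0.00047852,  0.00039014, -0.00130764, -0.00026309,
       -0.00081259]), 'joint_torque': array([-1.88734116e-04, -5.55642343e+01,  3.44526064e+01,  1.38810489e-02,
       -1.35944210e-04,  4.73599596e-05]), 'eef_pos': array([0.16178339, 0.5253775 , 0.23862132]), 'eef_rot': array([ 1.48849227e-01,  9.88859645e-01, -6.78165332e-04, -2.23806783e-04]), 'force': array([-0.21817068, -0.15846219, -1.17553488]), 'wrist_torque': array([-0.01792832, -0.02766867,  0.00934349]), 'gripper_force': 0.0, 'grip_width': 0.08558946094104579}
scene {'fx': 563.0842269370316, 'fy': 563.0842269370316, 'cx': 326.4772195674686, 'cy': 245.14533729846633, 'eye': array([ 1.41687133, -0.08859983,  0.82749218]), 'orientation': array([ 0.70518712,  0.59012543, -0.25381068, -0.30007205])}
side {'fx': 470.2077643620041, 'fy': 470.2077643620041, 'cx': 315.7213681173951, 'cy': 239.2474919420435, 'eye': array([ 0.24634871, -0.47774239,  0.73730632]), 'orientation': array([ 0.87782023, -0.30386397,  0.12035057, -0.35016292])}
wrist {'fx': 340.52486711277743, 'fy': 340.52486711277743, 'cx': 316.1094582651799, 'cy': 242.50141670958087, 'eye': array([0.08747091, 0.5492837 , 0.37487297]), 'orientation': array([0.79516549, 0.58677486, 0.09043248, 0.12340612])}
```

View pics/scene0.png

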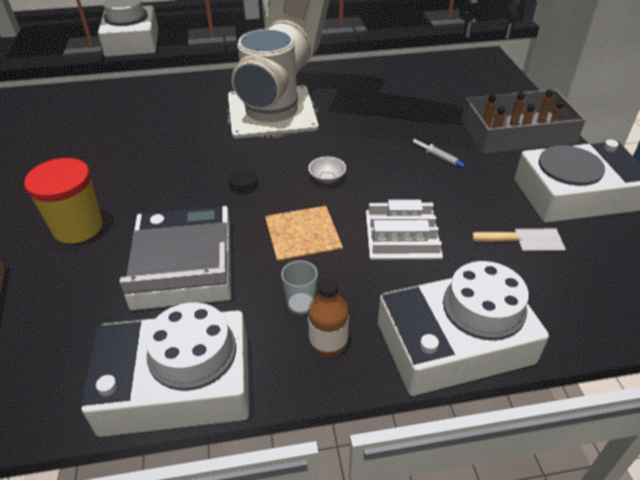

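View pics/side0.png

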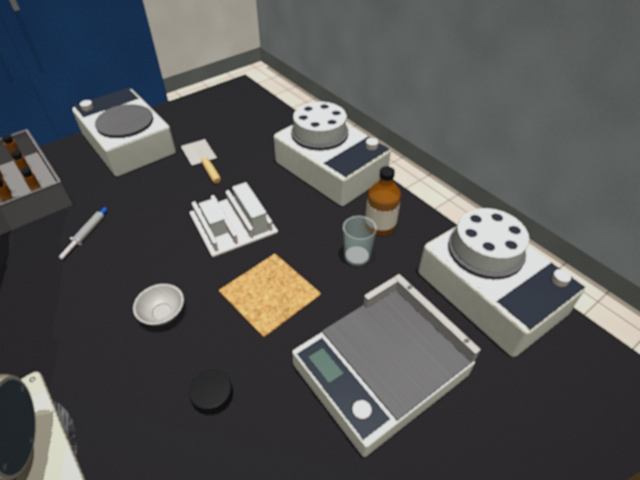

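View pics/wrist0.png

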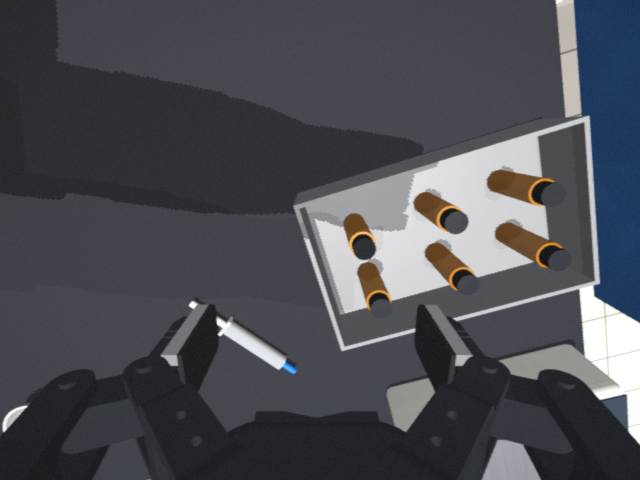

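Scene and side show the following:
- The heater is on the robot's right, with the short stop towards the mat and the long stop far away.
- The mat is in the middle, at scene (303,232).
- The rack is on the left. The long block is in the far slot at scene (402,230) and side (250,208), and the spare is in the near slot.
- The beaker and bottle are beyond the mat.

The wrist view shows only the vial tray.

```bash
cat > h.py <<'E'
from cell import ctrl, cams, status, hand_in
import cv2, numpy as np
from scipy.spatial.transform import Rotation as R
def ray(m,uv):
    uv=np.atleast_2d(uv).astype(float)
    d=np.c_[(uv[:,0]-m['cx'])/m['fx'],(uv[:,1]-m['cy'])/m['fy'],np.ones(len(uv))]
    return np.array(m['eye']),R.from_quat(m['orientation']).apply(d)
def plane(m,uv,z):
    e,d=ray(m,uv); return e+d*((z-e[2])/d[:,2])[:,None]
def proj(m,p):
    c=R.from_quat(m['orientation']).inv().apply(np.atleast_2d(p)-m['eye'])
    return np.c_[m['fx']*c[:,0]/c[:,2]+m['cx'],m['fy']*c[:,1]/c[:,2]+m['cy']]
def tri(m1,a,m2,b):
    e1,d1=ray(m1,a);e2,d2=ray(m2,b);out=[]
    for x,y in zip(d1,d2):
        s=np.linalg.lstsq(np.c_[x,-y],e2-e1,rcond=None)[0]
        p,q=e1+s[0]*x,e2+s[1]*y; out.append(np.r_[(p+q)/2,np.linalg.norm(p-q)])
    return np.array(out)
E
python3 - <<'E'
from h import *
np.set_printoptions(precision=3,suppress=True)
s,d=cams.camera_model("scene"),cams.camera_model("side")
for n,z in(("scene",.006),("side",.006)):
    m=cams.camera_model(n);im=cv2.imread(f"pics/{n}0.png")
    h=cv2.cvtColor(im,cv2.COLOR_BGR2HSV);k=cv2.inRange(h,(10,90,120),(28,255,255))
    k=cv2.morphologyEx(k,cv2.MORPH_OPEN,np.ones((5,5)))
    k=cv2.morphologyEx(k,cv2.MORPH_CLOSE,np.ones((7,7)))
    for c in cv2.findContours(k,0,2)[0]:
        if 1500<cv2.contourArea(c)<8000:
            b=cv2.approxPolyDP(c,0.05*cv2.arcLength(c,1),1)[:,0]; print(n,b.tolist());P=plane(m,b,z);print(P, P.mean(0))
print("rack",plane(s,[[370,257],[441,257],[367,210],[434,202]],.0),plane(d,[[217,252],[276,229],[191,213]],0))
print("blocktop",plane(s,[[374,221],[428,221]],.064),plane(d,[[233,187],[245,184],[263,215]],.064))
print("spare",plane(s,[[389,203],[421,203]],.052))
print("heater", plane(d,[[400,283]],.088),plane(s,[[228,277],[127,285]],.088))
print("bottle",plane(s,[[328,350]],0),"beaker",plane(s,[[300,305]],0))
E
```

```text
scene [[326, 206], [266, 216], [277, 259], [341, 248]]
[[ 0.443  0.08   0.006]
 [ 0.453 -0.058  0.006]
 [ 0.593 -0.049  0.006]
 [ 0.584  0.087  0.006]] [0.518 0.015 0.006]
side [[276, 254], [220, 288], [261, 334], [319, 295]]
[[ 0.583  0.086  0.006]
 [ 0.446  0.081  0.006]
 [ 0.451 -0.056  0.006]
 [ 0.587 -0.052  0.006]] [0.517 0.015 0.006]
rack [[0.615 0.142 0.   ]
 [0.642 0.287 0.   ]
 [0.467 0.17  0.   ]
 [0.467 0.329 0.   ]] [[0.491 0.172 0.   ]
 [0.628 0.151 0.   ]
 [0.505 0.314 0.   ]]
blocktop [[0.577 0.157 0.064]
 [0.597 0.266 0.064]] [[0.595 0.263 0.064]
 [0.621 0.255 0.064]
 [0.597 0.147 0.064]]
spare [[0.512 0.206 0.052]
 [0.525 0.274 0.052]]
heater [[ 0.676 -0.167  0.088]] [[ 0.705 -0.145  0.088]
 [ 0.692 -0.322  0.088]]
bottle [[0.831 0.015 0.   ]] beaker [[ 0.718 -0.019  0.   ]]
```

```bash
cat >> h.py <<'E'
def rot(head,tilt=0):
    "tool down, tool y at heading (deg); tilt about tool x (deg)"
    a=np.radians(head); y=np.array([np.cos(a),np.sin(a),0]); z=np.array([0,0,-1.])
    return R.from_matrix(np.c_[np.cross(y,z),y,z])*R.from_euler('x',tilt,degrees=True)
def go(p,head,tilt=0,first='t'):
    "tool-axes shift and turn to a target; first t: shift then turn, r: turn then shift"
    o=status.get_obs();r=R.from_quat(o['eef_rot']);T=rot(head,tilt)
    print('now',o['time'].__round__(2),o['eef_pos'].round(4),'shift',(r if first=='t' else T).inv().apply(p-o['eef_pos']).round(4),'turn',(r.inv()*T).as_rotvec().round(3))
def camtool():
    m=cams.camera_model("wrist");o=status.get_obs();r=R.from_quat(o['eef_rot'])
    return r.inv().apply(m['eye']-o['eef_pos']),r.inv()*R.from_quat(m['orientation'])
def wristproj(p,head,pts):
    t,q=camtool();T=rot(head);m=dict(cams.camera_model("wrist"));m['eye']=p+T.apply(t);m['orientation']=(T*q).as_quat()
    return proj(m,pts).round(0)
E
python3 - <<'E'
from h import *
t,q=camtool();print(t,q.as_matrix().round(2))
pts=[[.56,.23,0],[.59,.15,.064],[.61,.26,.064],[.48,.16,0],[.49,.32,0]]
for p in([.55,.13,.24],[.55,.08,.24],[.55,.15,.2]):print(p,wristproj(np.array(p),-10,pts).tolist())
go(np.array([.55,.13,.24]),-10)
E
```

```text
[ 0.07809574  0.00079009 -0.13613001] [[-0.   -0.95 -0.3 ]
 [ 1.   -0.   -0.  ]
 [-0.   -0.3   0.95]]
[0.55, 0.13, 0.24] [[308.0, 112.0], [354.0, 193.0], [360.0, 57.0], [248.0, 192.0], [220.0, 27.0]]
[0.55, 0.08, 0.24] [[299.0, 59.0], [346.0, 137.0], [351.0, -14.0], [237.0, 146.0], [206.0, -34.0]]
[0.55, 0.15, 0.2] [[311.0, 132.0], [363.0, 225.0], [370.0, 76.0], [246.0, 218.0], [213.0, 39.0]]
now 0.15 [0.1618 0.5254 0.2388] shift [-0.4874 -0.2636 -0.001 ] turn [-1.000e-03  1.000e-03  1.447e+00]
```

Careful with the scale: shifts go in shares of 50 mm and turns go in shares of pi rad. That gives: -0.037 m is -0.74, -0.0188 m is -0.376.

```bash
echo '[{"x":-0.74,"y":-0.376},{"x":-0.74,"y":-0.376},{"x":-0.74,"y":-0.376},{"x":-0.74,"y":-0.376},{"x":-0.74,"y":-0.376},{"x":-0.74,"y":-0.376},{"x":-0.74,"y":-0.376},{"x":-0.74,"y":-0.376},{"x":-0.74,"y":-0.376},{"x":-0.74,"y":-0.376},{"x":-0.74,"y":-0.376},{"x":-0.74,"y":-0.376},{"x":-0.74,"y":-0.376}]' | python3 nudge.py && echo '[{"wz":0.0462},{"wz":0.0462},{"wz":0.0462},{"wz":0.0462},{"wz":0.0462},{"wz":0.0462},{"wz":0.0462},{"wz":0.0462},{"wz":0.0462},{"wz":0.0462},{},{}]' | python3 nudge.py
python3 - <<'E'
from h import *
m=cams.camera_model("wrist");im=cams.camera("wrist");cv2.imwrite("pics/w1.png",im[:,:,::-1])
np.save("w1.npy",m,allow_pickle=True);print(m['eye'])
E
```

```text
time: 1.45
eef_pos: [0.5506, 0.149, 0.2391]
eef_rot: [0.149, 0.989, -0.0, -0.0]
force: [0.8, -0.1, 0.8]
grip_width: 0.0853
gripper_force: 0.0
time: 2.65
eef_pos: [0.5496, 0.1505, 0.2391]
eef_rot: [0.766, 0.643, -0.0, -0.0]
force: [0.0, 0.3, -0.7]
grip_width: 0.0858
gripper_force: 0.0
[0.56255014 0.2276204  0.37521962]
```

View pics/w1.png

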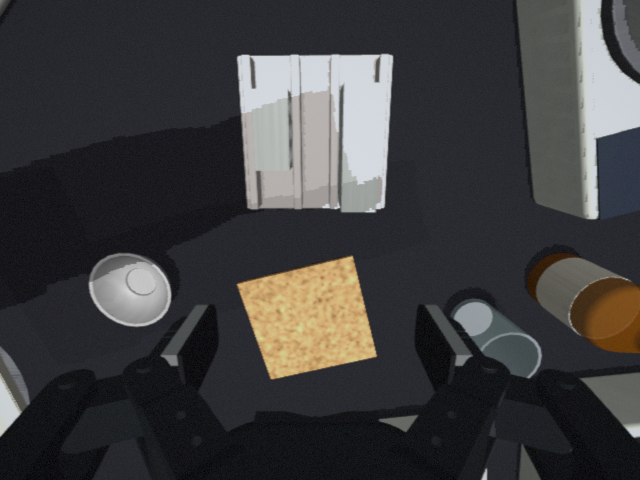

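Wrist view: the rack spans (238–392, 55–212). The long block is in the right slot (about 341–388, 85–212) and the spare is in the left slot (252–290, 92–170). The mat's corners are (238,284), (353,257), (376,356) and (272,379). I'll zoom in with more contrast.

Run:
```python
from h import *
im=cv2.imread("pics/w1.png")[45:220,230:400]
g=cv2.createCLAHE(3,(4,4)).apply(cv2.cvtColor(im,6))
cv2.imwrite("pics/w1c.png",cv2.resize(g,None,fx=3.4,fy=3.4,interpolation=cv2.INTER_CUBIC))
```

```text
(no output)
```

View pics/w1c.png

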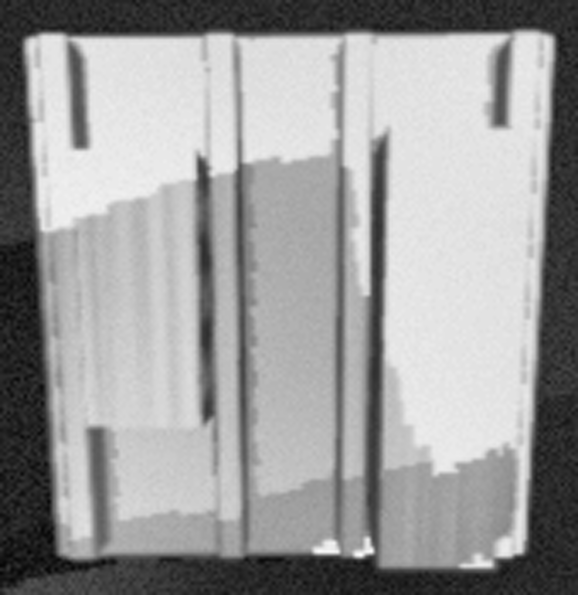

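Run:
```python
from h import *
np.set_printoptions(precision=4,suppress=True)
m=np.load("w1.npy",allow_pickle=True).item()
c=np.array([[388,130],[378,567],[495,567],[500,128]])/3.4+[230,45]
P=plane(m,c,.064);print(P);print(np.linalg.norm(P[0]-P[1]),np.linalg.norm(P[1]-P[2]),P.mean(0))
d=P[0]-P[1];print('len heading',np.degrees(np.arctan2(d[1],d[0])))
r=np.array([[26,36],[60,553]])/3.4+[230,45]
P2=plane(m,r,.036);d=P2[0]-P2[1];print('rack edge',P2,np.degrees(np.arctan2(d[1],d[0])))
for n in ("scene","side"): print(n,proj(cams.camera_model(n),P).round(1).tolist())
for p in([.59,.16,.2],[.6,.12,.2],[.6,.14,.17]):print(p,wristproj(np.array(p),-10,P).tolist())
```

```text
[[0.5926 0.2637 0.064 ]
 [0.5736 0.156  0.064 ]
 [0.6052 0.1504 0.064 ]
 [0.6197 0.2594 0.064 ]]
0.10944957245985563 0.03207480772582439 [0.5978 0.2074 0.064 ]
len heading 79.99841031158218
rack edge [[0.5053 0.3057 0.036 ]
 [0.482  0.1701 0.036 ]] 80.23411237507
scene [[426.6, 219.8], [373.3, 220.0], [374.3, 230.5], [428.5, 228.7]]
side [[232.0, 187.1], [251.2, 217.4], [265.5, 212.3], [243.5, 183.2]]
[0.59, 0.16, 0.2] [[296.0, 100.0], [298.0, 241.0], [337.0, 241.0], [333.0, 99.0]]
[0.6, 0.12, 0.2] [[271.0, 42.0], [277.0, 196.0], [317.0, 196.0], [310.0, 42.0]]
[0.6, 0.14, 0.17] [[272.0, 65.0], [278.0, 230.0], [321.0, 230.0], [315.0, 64.0]]
```

Run:
```python
from h import *
w=np.load("w1.npy",allow_pickle=True).item()
c=np.array([[388,130],[378,567]])/3.4+[230,45]
print(tri(w,c,cams.camera_model("scene"),[[428,221],[374,221]]).round(4))
print(tri(w,c,cams.camera_model("side"),[[233,187],[251,217]]).round(4))
go(np.array([.5985,.207,.10]),-10)
```

```text
[[0.5933 0.2655 0.061  0.0028]
 [0.5741 0.1564 0.062  0.0019]]
[[5.937e-01 2.634e-01 6.360e-02 2.300e-03]
 [5.735e-01 1.562e-01 6.510e-02 2.000e-04]]
now 2.7 [0.5496 0.1505 0.2392] shift [0.0642 0.0384 0.1391] turn [-0.     0.     0.001]
```

Converted, 0.033 m is 0.66, 0.0321 m is 0.642.

```bash
echo '[{"x":0.642,"y":0.384,"z":0.4},{"x":0.642,"y":0.384,"z":0.4},{"z":0.66},{"z":0.66},{"z":0.66},{},{}]' | python3 nudge.py .056 60
python3 - <<'E'
from h import *
m=cams.camera_model("wrist");im=cams.camera("wrist");cv2.imwrite("pics/w2.png",im[:,:,::-1])
go(np.array([.5985,.207,.048]),-10)
E
```

```text
time: 3.4
eef_pos: [0.5988, 0.2068, 0.1007]
eef_rot: [0.767, 0.642, -0.0, -0.0]
force: [0.7, 0.6, -0.4]
grip_width: 0.0562
gripper_force: 0.0
now 3.45 [0.5995 0.2069 0.1019] shift [-0.0002 -0.0011  0.0539] turn [ 0.001 -0.001 -0.002]
```

View pics/w2.png

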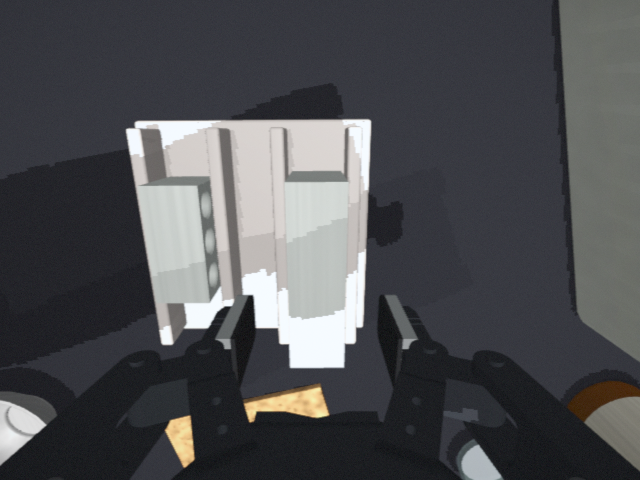

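The block top, (286–347,180) to (290–344,367), sits midway between the fingers. I'll descend and grip.

Converted, 0.025 m is 0.5, 0.018 m is 0.36.

```bash
echo '[{"z":0.5},{"z":0.36},{"z":0.18},{},{}]' | python3 nudge.py && echo '[{},{},{},{},{},{}]' | python3 nudge.py 0.02 60
```

```text
time: 3.95
eef_pos: [0.5996, 0.207, 0.0498]
eef_rot: [0.767, 0.642, 0.001, 0.0]
force: [0.3, -0.2, 0.8]
grip_width: 0.0558
gripper_force: 0.0
time: 4.55
eef_pos: [0.5993, 0.207, 0.0496]
eef_rot: [0.767, 0.642, 0.001, 0.0]
force: [-1.0, -0.9, 5.7]
grip_width: 0.0308
gripper_force: 60.7
```

Converted, -0.03 m is -0.6, -0.02 m is -0.4.

```bash
echo '[{"z":-0.2},{"z":-0.4},{"z":-0.6},{"z":-0.6},{"z":-0.6},{"z":-0.6},{},{}]' | python3 nudge.py
python3 - <<'E'
from h import *
T=rot(-4,-50); c=np.array([.546,.015,.006]); t=c-T.apply([0,-.016,.0416]); print(t)
go(t+[0,0,.08],-4,-50)
E
```

```text
time: 5.35
eef_pos: [0.5987, 0.2068, 0.1981]
eef_rot: [0.767, 0.641, 0.0, 0.0]
force: [0.3, 0.4, -6.1]
grip_width: 0.0306
gripper_force: 60.6
[0.52446973 0.01650554 0.04499668]
now 5.35 [0.5987 0.2068 0.1981] shift [-0.2004 -0.0394  0.0731] turn [-0.872  0.047 -0.101]
```

Converted, -0.04 m is -0.8, -0.0204 m is -0.408, -0.109 rad / 3.1416 = -0.0347.

```bash
echo '[{"x":-0.4,"y":-0.078,"z":0.06},{"x":-0.8,"y":-0.158,"z":0.1},{"x":-0.8,"y":-0.158,"z":0.1},{"x":-0.8,"y":-0.158,"z":0.1},{"x":-0.8,"y":-0.158,"z":0.1},{"x":-0.408,"y":-0.078},{},{"wx":-0.0347,"wy":0.0019,"wz":-0.004},{"wx":-0.0347,"wy":0.0019,"wz":-0.004},{"wx":-0.0347,"wy":0.0019,"wz":-0.004},{"wx":-0.0347,"wy":0.0019,"wz":-0.004},{"wx":-0.0347,"wy":0.0019,"wz":-0.004},{"wx":-0.0347,"wy":0.0019,"wz":-0.004},{"wx":-0.0347,"wy":0.0019,"wz":-0.004},{"wx":-0.0347,"wy":0.0019,"wz":-0.004},{},{}]' | python3 nudge.py
python3 - <<'E'
from h import *
go(np.array([.5245,.0165,.047]),-4,-50,'r')
print(status.get_obs()['q'].round(2))
m=cams.camera_model("side");im=cams.camera("side");cv2.imwrite("pics/s2.png",im[150:400,150:450,::-1])
E
```

```text
time: 7.05
eef_pos: [0.5236, 0.017, 0.1735]
eef_rot: [0.664, 0.619, 0.287, 0.307]
force: [0.4, -0.1, -4.3]
grip_width: 0.0307
gripper_force: 61.6
now 7.05 [0.5236 0.017  0.1735] shift [-0.0005 -0.0962  0.082 ] turn [-0.006 -0.    -0.001]
[-0.17 -0.11 -0.97 -0.16  0.08  1.51]
```

Converted, -0.0192 m is -0.384, 0.0161 m is 0.322.

```bash
echo '[{"y":-0.384,"z":0.322},{"y":-0.384,"z":0.322},{"y":-0.384,"z":0.322},{"y":-0.384,"z":0.322},{"y":-0.192,"z":0.16},{},{}]' | python3 nudge.py
python3 - <<'E'
from h import *
go(np.array([.5245,.0165,.045]),-4,-50,'r')
print(status.get_obs()['q'].round(2))
E
```

```text
time: 7.8
eef_pos: [0.5529, 0.0192, 0.091]
eef_rot: [0.67, 0.624, 0.274, 0.296]
force: [0.1, 0.1, -4.8]
grip_width: 0.031
gripper_force: 61.5
now 7.8 [0.5529 0.0192 0.091 ] shift [-0.0047 -0.0533  0.008 ] turn [-0.043  0.003 -0.   ]
[-0.14  0.13 -1.04 -0.42  0.05  1.52]
```

Converted, 0.065 rad / 3.1416 = 0.0207.

```bash
echo '[{"wx":0.0207,"wy":-0.0003},{"wx":0.0207,"wy":-0.0003},{},{}]' | python3 nudge.py
python3 - <<'E'
from h import *
go(np.array([.5605,.0165,.060]),-4,-40,'r')
print(status.get_obs()['q'].round(2))
E
```

```text
time: 8.2
eef_pos: [0.5529, 0.0191, 0.0921]
eef_rot: [0.687, 0.639, 0.234, 0.254]
force: [0.0, 0.4, -4.9]
grip_width: 0.031
gripper_force: 61.8
now 8.2 [0.5529 0.0191 0.0921] shift [-0.0021 -0.0146  0.0296] turn [ 0.006  0.005 -0.001]
[-0.14  0.1  -0.91 -0.14  0.04  1.52]
```

Converted, 0.0148 m is 0.296, -0.0073 m is -0.146.

```bash
echo '[{"x":-0.02,"y":-0.146,"z":0.296},{"x":-0.02,"y":-0.146,"z":0.296},{},{}]' | python3 nudge.py
python3 - <<'E'
from h import *
go(np.array([.5605,.0165,.0485]),-4,-40,'r')
print(status.get_obs()['q'].round(2))
E
```

```text
time: 8.6
eef_pos: [0.5593, 0.0166, 0.0582]
eef_rot: [0.688, 0.64, 0.232, 0.252]
force: [0.7, 0.1, -4.8]
grip_width: 0.0311
gripper_force: 61.6
now 8.6 [0.5593 0.0166 0.0582] shift [ 0.     -0.0054  0.0082] turn [ 0.001  0.005 -0.001]
[-0.14  0.18 -0.95 -0.26  0.04  1.52]
```

Converted, 0.0041 m is 0.082, -0.0027 m is -0.054.

```bash
echo '[{"y":-0.054,"z":0.082},{"y":-0.028,"z":0.04},{"y":-0.014,"z":0.02},{"y":-0.014,"z":0.02},{},{}]' | python3 nudge.py
```

```text
time: 9.2
eef_pos: [0.5612, 0.0164, 0.0491]
eef_rot: [0.688, 0.64, 0.232, 0.252]
force: [-0.6, -0.5, -5.7]
grip_width: 0.0307
gripper_force: 61.8
```

Converted, 0.0008 m is 0.016, -0.0006 m is -0.012.

```bash
echo '[{"y":-0.012,"z":0.016},{},{}]' | python3 nudge.py; echo '[{"y":-0.012,"z":0.016},{},{}]' | python3 nudge.py
```

```text
time: 9.5
eef_pos: [0.5614, 0.0163, 0.0482]
eef_rot: [0.688, 0.64, 0.232, 0.252]
force: [-0.6, 0.8, -2.4]
grip_width: 0.0309
gripper_force: 62.1
time: 9.8
eef_pos: [0.562, 0.0163, 0.048]
eef_rot: [0.688, 0.639, 0.233, 0.253]
force: [-3.6, -0.5, 5.9]
grip_width: 0.0311
gripper_force: 63.0
```

Converted, -0.02 m is -0.4, -0.01 m is -0.2.

```bash
echo '[{},{},{},{}]' | python3 nudge.py .05; echo '[{"z":-0.2},{"z":-0.2},{"z":-0.2},{"z":-0.4},{"z":-0.4},{"z":-0.4},{},{}]' | python3 nudge.py
python3 - <<'E'
from h import *
im=cams.camera("side");cv2.imwrite("pics/s3.png",cv2.resize(im[150:400,150:450,::-1],None,fx=2,fy=2))
print(status.get_obs()['q'].round(2))
E
```

```text
time: 10.2
eef_pos: [0.5612, 0.0163, 0.0469]
eef_rot: [0.688, 0.64, 0.232, 0.252]
force: [0.1, -0.5, -1.2]
grip_width: 0.0502
gripper_force: 0.4
time: 11.0
eef_pos: [0.5037, 0.0208, 0.1171]
eef_rot: [0.687, 0.639, 0.233, 0.253]
force: [-0.3, -0.2, -0.6]
grip_width: 0.0501
gripper_force: 0.0
[-0.15 -0.04 -0.96 -0.05  0.05  1.51]
```

View pics/s3.png

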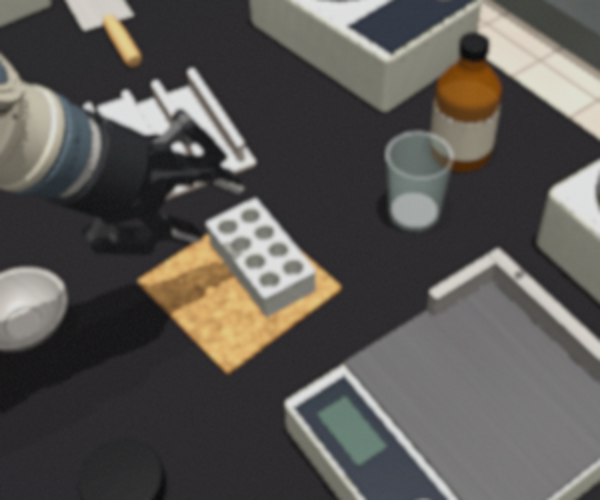

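The block lies flat on the mat with its wells up. Its corners in the crop are (205,220), (258,197), (314,265) and (268,312). I'll straighten the tool and look from the wrist.

Run:
```python
from h import *
m=cams.camera_model("side")
c=np.array([[205,220],[258,197],[314,265],[266,290]])/2+150
P=plane(m,c,.038);print(P.round(3),P.mean(0).round(3))
H=np.array([[.69,-.15,.088],[.52,-.15,.06],[.69,-.33,.06],[.52,-.33,.06]])
for p in([.55,-.15,.25],[.55,-.15,.32],[.56,-.2,.3]):print(p,wristproj(np.array(p),-4,np.r_[P,H]).tolist())
go(np.array([.56,-.15,.30]),-4,0,'r')
```

```text
[[ 0.523  0.077  0.038]
 [ 0.581  0.07   0.038]
 [ 0.573 -0.034  0.038]
 [ 0.52  -0.03   0.038]] [0.549 0.021 0.038]
[0.55, -0.15, 0.25] [[264.0, -47.0], [334.0, -43.0], [331.0, 91.0], [275.0, 90.0], [471.0, 215.0], [285.0, 220.0], [450.0, 364.0], [301.0, 373.0]]
[0.55, -0.15, 0.32] [[274.0, -13.0], [330.0, -9.0], [328.0, 98.0], [282.0, 98.0], [444.0, 200.0], [290.0, 206.0], [430.0, 330.0], [303.0, 338.0]]
[0.56, -0.2, 0.3] [[255.0, -83.0], [318.0, -79.0], [316.0, 45.0], [266.0, 45.0], [443.0, 155.0], [275.0, 165.0], [429.0, 304.0], [291.0, 313.0]]
now 11.05 [0.5037 0.0208 0.1164] shift [-0.1664  0.0681 -0.1836] turn [ 0.702  0.005 -0.003]
```

Converted, -0.036 m is -0.72, -0.03 m is -0.6, 0.14 rad / 3.1416 = 0.0446.

```bash
echo '[{"z":-0.6},{"wx":0.0446,"wy":0.0003},{"wx":0.0446,"wy":0.0003},{"wx":0.0446,"wy":0.0003},{"wx":0.0446,"wy":0.0003},{"wx":0.0452,"wy":0.0003,"wz":-0.001},{"x":-0.6,"y":0.28,"z":-0.5},{"x":-0.6,"y":0.28,"z":-0.5},{"x":-0.72,"y":0.28,"z":-0.5},{"x":-0.72,"y":0.28,"z":-0.5},{"x":-0.72,"y":0.28,"z":-0.5},{"x":-0.72,"y":0.28,"z":-0.5},{},{},{}]' | python3 nudge.py .08
python3 - <<'E'
from h import *
m=cams.camera_model("wrist");im=cams.camera("wrist");np.save("w3.npy",m,allow_pickle=True)
cv2.imwrite("pics/w3.png",im[:,:,::-1]);go(np.array([.55,-.06,.22]),-4)
E
```

```text
time: 12.55
eef_pos: [0.5526, -0.1865, 0.2874]
eef_rot: [0.731, 0.682, 0.003, 0.002]
force: [0.2, 0.2, 0.0]
grip_width: 0.0802
gripper_force: 0.0
now 12.6 [ 0.5525 -0.1862  0.2877] shift [ 0.1256 -0.0116  0.0679] turn [ 0.007 -0.002  0.001]
```

View pics/w3.png

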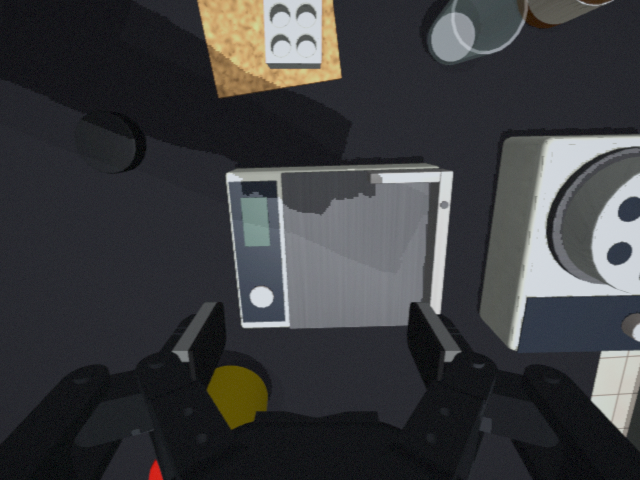

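Wrist view of the heater: the short stop's top strip is at (372–440, 175–183). The long stop's inner top edge is near column 440 and its foot near column 427. I'll fit those edges with sub-pixel gradients.

Converted, 0.04 m is 0.8, 0.025 m is 0.5.

```bash
echo '[{"x":0.5,"y":-0.046,"z":0.2},{"x":0.8,"y":-0.08,"z":0.4},{"x":0.8,"y":-0.08,"z":0.4},{"x":0.412,"y":-0.026,"z":0.36},{},{},{}]' | python3 nudge.py
python3 - <<'E'
from h import *
np.set_printoptions(precision=4,suppress=True,linewidth=150)
m=np.load("w3.npy",allow_pickle=True).item()
g=cv2.GaussianBlur(cv2.cvtColor(cv2.imread("pics/w3.png"),6),(3,3),0).astype(float)
for r in(200,225,250,275,290):print(r,g[r,418:456].astype(int))
for c in(385,400,415,430):print(c,g[168:192,c].astype(int))
print("left white edge/bottom");
for r in(300,):print(g[r,275:295].astype(int))
m2=cams.camera_model("wrist");im=cams.camera("wrist");np.save("w4.npy",m2,allow_pickle=True)
cv2.imwrite("pics/w4.png",im[:,:,::-1])
E
```

```text
time: 13.3
eef_pos: [0.5508, -0.0613, 0.2217]
eef_rot: [0.731, 0.682, 0.004, 0.003]
force: [-0.2, -0.2, 0.4]
grip_width: 0.0802
gripper_force: 0.0
200 [118 118 117 116 116 116 115 115 115 112  97  76  64  62  62  62  62  63  66  87 135 184 207 207 196 188 187 192 201 209 210 193 147  86  51  43  43
  44]
225 [122 123 123 122 122 122 119 105  87  74  68  64  63  63  62  61  63  85 134 182 207 212 212 212 213 213 214 213 207 178 121  68  45  42  42  43  44
  45]
250 [122 121 121 122 123 123 119 103  80  66  64  64  64  64  66  88 138 185 207 211 210 210 211 212 213 213 206 169 106  58  44  44  44  43  43  44  44
  42]
275 [122 123 122 118 103  83  71  66  64  64  64  63  67  90 140 186 206 209 209 209 210 212 213 212 202 161  96  53  43  44  44  43  44  45  45  44  43
  43]
290 [123 123 122 117 101  79  67  64  64  65  65  69  95 147 191 207 209 208 209 211 213 212 206 181 128  74  48  44  44  44  44  43  42  43  44  43  43
  44]
385 [143 130  97  87 119 173 208 217 217 217 217 217 217 216 194 151 125 122 122 122 122 123 123 123]
400 [136 107  83  88 129 186 214 217 217 217 217 218 217 213 191 150 124 120 120 120 120 119 119 119]
415 [138 103  84 105 154 199 215 217 217 217 217 217 216 197 159 133 128 128 128 127 125 122 120 119]
430 [118  89  87 123 180 211 216 217 217 217 217 216 213 187 132  88  74  72  71  71  70  70  70  70]
left white edge/bottom
[ 74  75  74  74  75  75  75  81 109 160 200 209 191 158 134 125 123 124 125 125]
```

View pics/w4.png

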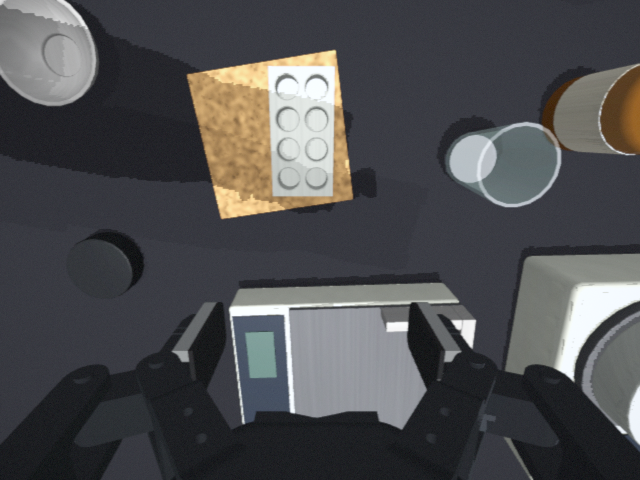

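Run:
```python
from h import *
np.set_printoptions(precision=4,suppress=True,linewidth=150)
m=np.load("w3.npy",allow_pickle=True).item()
L=plane(m,[[438,200],[436,225],[434,250],[432,275],[430.8,290]],.088);F=plane(m,[[429,200],[426.3,225],[425.7,250],[422.5,275],[422.2,290]],.06)
S=plane(m,[[385,182.5],[400,182.5],[415,181.8],[430,181.8]],.088)
def head(P): p=np.polyfit(P[:,1],P[:,0],1); return p,np.degrees(np.arctan2(1,p[0]))
pl,hl=head(L);pf,hf=head(F);ps=np.polyfit(S[:,0],S[:,1],1);print('long',hl,hf,'short slope',np.degrees(np.arctan(ps[0])))
print('long top/foot x at y=-.24',np.polyval(pl,-.24),np.polyval(pf,-.24),'short y at x=.67',np.polyval(ps,.67))
y=-.15
for _ in range(9): x=np.polyval(pl,y);y=np.polyval(ps,x)
print('corner',x,y)
w=np.load("w4.npy",allow_pickle=True).item();im=cv2.imread("pics/w4.png");h=cv2.cvtColor(im,40)
k=cv2.inRange(h,(0,0,120),(180,45,255));k[:,:255]=0;k[:,345:]=0;k[:55]=0;k[210:]=0
k=cv2.morphologyEx(k,3,np.ones((9,9)))
c=max(cv2.findContours(k,0,2)[0],key=cv2.contourArea)
hull=cv2.convexHull(c)[:,0];P=plane(w,hull,.038)
r=cv2.minAreaRect((P[:,:2]*1000).astype(np.float32));print('block',r)
# height cross-check: same rect centre and corners seen from the fixed cameras
c4=cv2.boxPoints(r)/1000;B=np.c_[c4,np.full(4,.038)]
for n in("scene","side"):print(n,proj(cams.camera_model(n),B).round(0).tolist())
im=cams.camera("scene");cv2.imwrite("pics/sc2.png",im[:,:,::-1])
go(np.r_[np.array(r[0])/1000,.1],-4)
```

```text
long 87.62625939591135 87.38690511546925 short slope -2.9756209783382235
long top/foot x at y=-.24 0.6732732672865153 0.6732492400575577 short y at x=.67 -0.15994190591516264
corner 0.6765777664804161 -0.16028382562287355
block ((544.720458984375, 18.124847412109375), (109.7514419555664, 57.051055908203125), 86.01203918457031)
scene [[279.0, 221.0], [280.0, 239.0], [333.0, 235.0], [330.0, 217.0]]
side [[281.0, 299.0], [307.0, 285.0], [277.0, 249.0], [252.0, 261.0]]
now 13.4 [ 0.5508 -0.0618  0.2217] shift [ 0.0792 -0.0129  0.1216] turn [ 0.01  -0.001 -0.   ]
```

Careful with the scale: shifts go in shares of 50 mm and turns go in shares of pi rad. That gives: 0.04 m is 0.8, 0.0392 m is 0.784, 0.01 rad / 3.1416 = 0.0032.

```bash
echo '[{"wx":0.0032,"wy":-0.0003},{"x":0.8,"y":-0.13,"z":0.8},{"x":0.784,"y":-0.128,"z":0.8},{"z":0.8},{"z":0.6},{"z":0.6},{"z":0.24},{},{}]' | python3 nudge.py
python3 - <<'E'
from h import *
go(np.array([.5447,.0181,.022]),-4)
E
```

```text
time: 14.3
eef_pos: [0.5446, 0.0092, 0.0395]
eef_rot: [0.731, 0.682, -0.0, -0.0]
force: [-0.8, -0.2, -0.2]
grip_width: 0.0797
gripper_force: 0.0
now 14.3 [0.5446 0.0092 0.0395] shift [ 0.0089 -0.0005  0.0175] turn [-0. -0.  0.]
```

Converted, 0.009 m is 0.18, 0.0089 m is 0.178.

```bash
echo '[{"x":0.178,"y":-0.01,"z":0.18},{"z":0.17},{},{}]' | python3 nudge.py; echo '[{},{},{},{},{},{}]' | python3 nudge.py .045 60
echo '[{"z":-0.2},{"z":-0.4},{"z":-0.6},{"z":-0.6},{"z":-0.6},{"z":-0.4},{},{}]' | python3 nudge.py
python3 - <<'E'
from h import *
a=np.radians(-2.5);X=np.array([np.cos(a),np.sin(a),0]);Y=np.array([-np.sin(a),np.cos(a),0])
c=np.array([.6766,-.1603,.06]); t=c+X*(-.028-.030)+Y*(-.055-.012); t[2]=.060+.016+.04
print(t);go(t,-2.5,0)
E
```

```text
time: 14.7
eef_pos: [0.5437, 0.0186, 0.0209]
eef_rot: [0.731, 0.682, -0.0, -0.001]
force: [-0.1, 0.3, 0.8]
grip_width: 0.0801
gripper_force: 0.0
time: 15.3
eef_pos: [0.5443, 0.0184, 0.0216]
eef_rot: [0.731, 0.682, 0.0, 0.0]
force: [-0.3, 0.4, 5.1]
grip_width: 0.0548
gripper_force: 65.2
time: 16.1
eef_pos: [0.5436, 0.0185, 0.1604]
eef_rot: [0.731, 0.682, -0.001, -0.001]
force: [0.3, -0.3, -5.4]
grip_width: 0.0548
gripper_force: 65.2
[ 0.6157327  -0.22470631  0.116     ]
now 16.1 [0.5436 0.0185 0.1604] shift [-0.2377  0.0889  0.0442] turn [-0.002 -0.    -0.026]
```

Converted, -0.04 m is -0.8, -0.02 m is -0.4, -0.013 rad / 3.1416 = -0.0041.

```bash
echo '[{"x":-0.4,"y":0.148,"wz":-0.0041},{"x":-0.8,"y":0.296,"wz":-0.0041},{"x":-0.8,"y":0.296},{"x":-0.8,"y":0.296},{"x":-0.8,"y":0.296},{"x":-0.8,"y":0.296},{"x":-0.354,"y":0.15},{},{"z":0.4},{"z":0.4},{},{}]' | python3 nudge.py
python3 - <<'E'
from h import *
go(np.array([.6157,-.2247,.0756]),-2.5)
E
```

```text
time: 17.3
eef_pos: [0.6209, -0.2223, 0.12]
eef_rot: [0.722, 0.692, -0.001, -0.002]
force: [0.4, -0.8, -3.8]
grip_width: 0.0548
gripper_force: 65.2
now 17.3 [ 0.6209 -0.2223  0.12  ] shift [-0.0027 -0.005   0.0444] turn [-0.003 -0.001  0.001]
```

Converted, 0.02 m is 0.4, 0.015 m is 0.3, -0.003 rad / 3.1416 = -0.001.

```bash
echo '[{"x":-0.054,"y":-0.1,"z":0.4},{"z":0.3},{"z":0.1,"wx":-0.001,"wy":-0.0003},{"z":0.04},{},{}]' | python3 nudge.py;echo '[{"z":0.024},{},{}]' | python3 nudge.py;echo '[{"z":0.02},{},{}]' | python3 nudge.py
```

```text
time: 17.9
eef_pos: [0.6169, -0.2258, 0.0799]
eef_rot: [0.722, 0.692, 0.001, 0.002]
force: [0.0, 0.7, -4.8]
grip_width: 0.0551
gripper_force: 65.3
time: 18.2
eef_pos: [0.6164, -0.2256, 0.0778]
eef_rot: [0.722, 0.692, 0.0, 0.001]
force: [0.4, -0.3, -4.8]
grip_width: 0.0548
gripper_force: 65.3
time: 18.5
eef_pos: [0.6163, -0.2256, 0.0766]
eef_rot: [0.722, 0.692, 0.0, 0.001]
force: [-1.0, -0.2, -6.0]
grip_width: 0.0546
gripper_force: 65.3
```

Converted, 0.0008 m is 0.016.

```bash
for i in 1 2 3; do :; done; echo '[{"z":0.016},{},{}]' | python3 nudge.py;echo '[{"z":0.014},{},{}]' | python3 nudge.py
```

```text
time: 18.8
eef_pos: [0.6163, -0.2256, 0.0758]
eef_rot: [0.722, 0.692, 0.0, 0.001]
force: [-0.0, -0.8, -4.1]
grip_width: 0.0547
gripper_force: 65.4
time: 19.1
eef_pos: [0.6164, -0.2256, 0.0757]
eef_rot: [0.722, 0.692, 0.0, 0.001]
force: [-1.9, 0.7, 5.1]
grip_width: 0.0547
gripper_force: 66.4
```

Converted, 0.004 m is 0.08, 0.002 m is 0.04.

```bash
echo '[{"x":0.08},{"x":0.08},{"x":0.04},{},{}]' | python3 nudge.py;echo '[{"x":0.03},{},{}]' | python3 nudge.py;echo '[{"x":0.03},{},{}]' | python3 nudge.py;echo '[{"x":0.02},{},{}]' | python3 nudge.py
```

```text
time: 19.6
eef_pos: [0.6174, -0.2156, 0.0757]
eef_rot: [0.722, 0.692, 0.001, 0.002]
force: [0.9, -2.0, 5.7]
grip_width: 0.0545
gripper_force: 66.7
time: 19.9
eef_pos: [0.6174, -0.2144, 0.0758]
eef_rot: [0.722, 0.692, 0.001, 0.002]
force: [-0.7, -3.9, 6.3]
grip_width: 0.0548
gripper_force: 66.8
time: 20.2
eef_pos: [0.6175, -0.213, 0.0757]
eef_rot: [0.722, 0.692, 0.0, 0.002]
force: [-0.3, -4.0, 5.6]
grip_width: 0.0549
gripper_force: 66.8
time: 20.5
eef_pos: [0.6175, -0.212, 0.0757]
eef_rot: [0.722, 0.692, 0.0, 0.002]
force: [0.3, -4.1, 7.0]
grip_width: 0.0549
gripper_force: 66.8
```

```bash
echo '[{"x":0.02},{},{}]' | python3 nudge.py;echo '[{"x":0.02},{},{}]' | python3 nudge.py;echo '[{"x":0.02},{},{}]' | python3 nudge.py
```

```text
time: 20.8
eef_pos: [0.6175, -0.212, 0.0757]
eef_rot: [0.722, 0.691, -0.0, 0.002]
force: [-0.1, -8.6, 5.2]
grip_width: 0.0546
gripper_force: 66.4
time: 21.1
eef_pos: [0.6175, -0.212, 0.0757]
eef_rot: [0.723, 0.691, -0.001, 0.003]
force: [-0.9, -13.7, 4.4]
grip_width: 0.0549
gripper_force: 66.3
time: 21.4
eef_pos: [0.6175, -0.2119, 0.0758]
eef_rot: [0.723, 0.691, -0.001, 0.004]
force: [-2.0, -17.4, 3.7]
grip_width: 0.0548
gripper_force: 66.2
```

Converted, -0.0022 m is -0.044.

```bash
echo '[{"x":-0.044},{}]' | python3 nudge.py && echo '[{},{},{},{}]' | python3 nudge.py .07 && echo '[{"z":-0.4},{"z":-0.6},{"z":-0.4},{}]' | python3 nudge.py && echo '[{"y":-0.4},{"y":-0.6},{"y":-0.36},{},{},{}]' | python3 nudge.py 0 30
python3 - <<'E'
from h import *
go(np.array([.549,-.209,.085]),-2.5)
im=cams.camera("wrist");cv2.imwrite("pics/w5.png",im[:,:,::-1]);np.save("w5.npy",cams.camera_model("wrist"),allow_pickle=True)
E
```

```text
time: 21.6
eef_pos: [0.6174, -0.2119, 0.0757]
eef_rot: [0.723, 0.691, 0.0, 0.002]
force: [-0.1, -6.9, 5.1]
grip_width: 0.0545
gripper_force: 66.5
time: 22.0
eef_pos: [0.6169, -0.2103, 0.0748]
eef_rot: [0.722, 0.692, 0.0, 0.001]
force: [-0.4, 0.2, -0.3]
grip_width: 0.0697
gripper_force: 0.0
time: 22.4
eef_pos: [0.6181, -0.2111, 0.1482]
eef_rot: [0.722, 0.692, 0.001, 0.003]
force: [1.1, 0.7, -0.6]
grip_width: 0.0703
gripper_force: 0.0
time: 23.0
eef_pos: [0.5497, -0.2079, 0.1446]
eef_rot: [0.722, 0.692, 0.0, 0.001]
force: [0.6, -0.0, -0.4]
grip_width: 0.0001
gripper_force: 0.0
now 23.0 [ 0.5497 -0.2079  0.1446] shift [-0.0011 -0.0007  0.0596] turn [0.002 0.001 0.001]
```

View pics/w5.png

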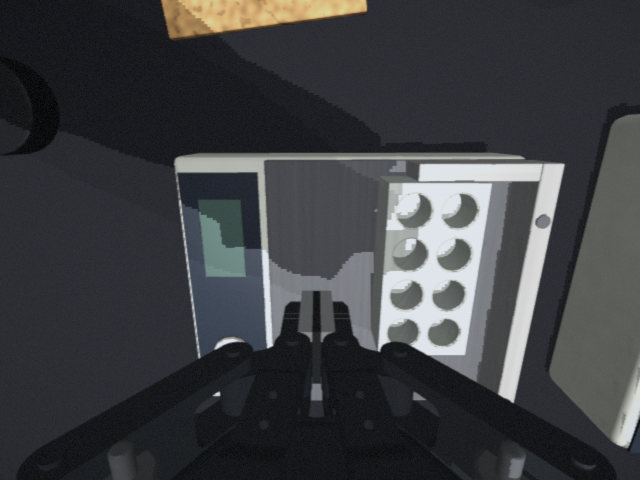

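The block is flush against the short stop and square, with about 28 mm of gap to the long stop. The closed fingers stand on its near side. I'll descend and push it home.

Converted, 0.03 m is 0.6, 0.02 m is 0.4.

```bash
echo '[{"x":-0.04,"z":0.6},{"z":0.4},{"z":0.22},{},{}]' | python3 nudge.py && echo '[{"y":0.2},{"y":0.16},{"y":0.08},{"y":0.06},{},{}]' | python3 nudge.py
```

```text
time: 23.55
eef_pos: [0.5495, -0.21, 0.0844]
eef_rot: [0.722, 0.692, 0.0, 0.001]
force: [-0.6, 1.2, 0.5]
grip_width: 0.0002
gripper_force: 0.0
time: 24.15
eef_pos: [0.5738, -0.2109, 0.084]
eef_rot: [0.722, 0.692, 0.0, 0.001]
force: [-0.5, 0.8, -0.2]
grip_width: -0.0002
gripper_force: 0.0
```

Converted, 0.005 m is 0.1.

```bash
echo '[{"y":0.1},{"y":0.1},{"y":0.1},{},{}]' | python3 nudge.py && echo '[{"y":0.08},{"y":0.08},{},{}]' | python3 nudge.py
```

```text
time: 24.65
eef_pos: [0.5893, -0.2116, 0.084]
eef_rot: [0.722, 0.692, 0.001, 0.001]
force: [-0.2, -0.5, 0.5]
grip_width: -0.0005
gripper_force: 0.0
time: 25.05
eef_pos: [0.5973, -0.212, 0.0841]
eef_rot: [0.722, 0.692, 0.001, 0.001]
force: [-0.1, -0.5, 0.4]
grip_width: 0.0002
gripper_force: 0.0
```

Run:
```python
from h import *
im=cams.camera("wrist");a=im[130:440,150:590,::-1]
im=cams.camera("side");b=cv2.resize(im[250:450,280:490,::-1],None,fx=1.55,fy=1.55)
cv2.imwrite("pics/c6.png",np.hstack([a,b[:310]]))
```

```text
(no output)
```

View pics/c6.png

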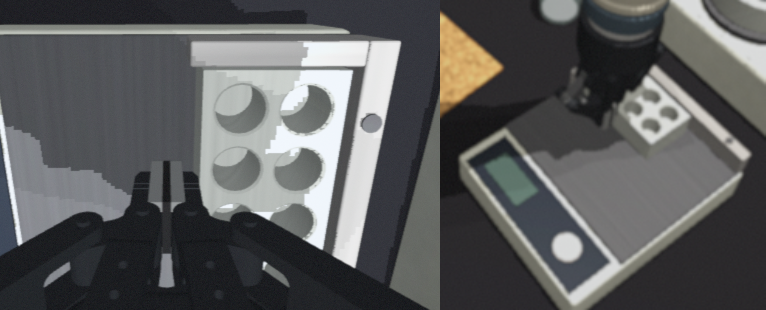

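The fingers are just at the block's near face, and the block is still clear of the long stop. I have now used up my viewing allowance (11 pictures, one over), so I'll go on by force and numeric edges only.

Converted, 0.004 m is 0.08.

```bash
echo '[{"y":0.08},{"y":0.08},{}]' | python3 nudge.py && echo '[{"y":0.06},{"y":0.06},{}]' | python3 nudge.py&& echo '[{"y":0.06},{},{}]' | python3 nudge.py
```

```text
time: 25.45
eef_pos: [0.605, -0.2124, 0.0841]
eef_rot: [0.722, 0.692, 0.0, 0.001]
force: [-2.6, -0.1, 1.7]
grip_width: 0.0
gripper_force: 1.7
time: 25.75
eef_pos: [0.6056, -0.2124, 0.0839]
eef_rot: [0.723, 0.691, -0.004, -0.003]
force: [-29.4, 1.0, 15.9]
grip_width: -0.0001
gripper_force: 15.3
time: 26.05
eef_pos: [0.6058, -0.2124, 0.0839]
eef_rot: [0.723, 0.691, -0.005, -0.005]
force: [-42.6, -0.3, 21.8]
grip_width: -0.0001
gripper_force: 21.9
```

```bash
echo '[{"y":-0.12},{"y":-0.24},{"y":-0.24},{"z":-0.6},{"z":-0.6},{}]' | python3 nudge.py
python3 - <<'E'
from h import *
go(np.array([.56,-.24,.25]),-2.5)
E
```

```text
time: 26.65
eef_pos: [0.5859, -0.2122, 0.1484]
eef_rot: [0.722, 0.692, 0.002, 0.004]
force: [1.2, 0.2, 0.1]
grip_width: -0.0001
gripper_force: 0.0
now 26.65 [ 0.5859 -0.2122  0.1484] shift [-0.0292 -0.0238 -0.1017] turn [0.009 0.004 0.001]
```

Converted, -0.035 m is -0.7, -0.03 m is -0.6, 0.009 rad / 3.1416 = 0.0029.

```bash
echo '[{"x":-0.3,"y":-0.16,"z":-0.7,"wx":0.0029,"wy":0.0013},{"x":-0.3,"y":-0.16,"z":-0.7},{"x":-0.2,"y":-0.16,"z":-0.6},{},{},{}]' | python3 nudge.py
python3 - <<'E'
from h import *
np.set_printoptions(precision=4,suppress=True,linewidth=170)
m=cams.camera_model("wrist");im=cams.camera("wrist");cv2.imwrite("pics/w7.png",im[:,:,::-1]);np.save("w7.npy",m,allow_pickle=True)
a=np.radians(-2.5);X=np.array([np.cos(a),np.sin(a),0]);Y=np.array([-np.sin(a),np.cos(a),0]);c=np.array([.6766,-.1603,0])
g=cv2.GaussianBlur(cv2.cvtColor(im,7),(3,3),0).astype(int)
def W(x,y,z):return c+X*x+Y*y+[0,0,z]
print("corners tl,tr,bl,br of home block top",proj(m,[W(-.056,0,.092),W(0,0,.092),W(-.056,-.11,.092),W(0,-.11,.092)]).round(1).tolist())
for y in(-.02,-.05,-.08,-.1):
    u,v=proj(m,[W(-.056,y,.092)])[0];u2=proj(m,[W(0,y,.092)])[0][0];print('near',round(u,1),round(v),g[round(v),round(u)-12:round(u)+12],'far',round(u2,1),g[round(v),round(u2)-12:round(u2)+14])
for x in(-.05,-.028,-.008):
    u,v=proj(m,[W(x,-.11,.092)])[0];v2=proj(m,[W(x,0,.092)])[0][1];print('end',round(u),round(v,1),g[round(v)-10:round(v)+10,round(u)],'stop',round(v2,1),g[round(v2)-10:round(v2)+10,round(u)])
E
```

```text
time: 27.25
eef_pos: [0.5585, -0.2501, 0.2427]
eef_rot: [0.722, 0.692, -0.001, -0.004]
force: [-0.3, -0.3, -0.2]
grip_width: 0.0002
gripper_force: 0.0
corners tl,tr,bl,br of home block top [[392.0, 113.4], [463.3, 113.3], [383.7, 246.1], [447.2, 246.2]]
near 390.4 140 [ 86 102 114 107  89  81  80  79  79  79  82 103 148 191 211 216 216 215 214 212 213 215 216 216] far 460.1 [ 85  85  88 105 140 177 201 211 214 215 215 214 207 193 170 146 129 123 122 124 130 145 169 188 180 134]
near 388.0 177 [117 116 117 117 113 101  86  79  78  78  82 109 159 200 215 217 216 216 216 214 209 200 186 166] far 455.5 [115 141 171 196 209 214 216 216 216 216 216 215 213 211 209 209 209 209 211 212 212 212 209 195 152  90]
near 385.8 213 [118 118 119 115 100  83  76  76  77  77  83 113 165 204 215 216 216 216 217 217 217 216 216 216] far 451.2 [215 216 216 216 216 216 216 216 216 216 216 216 215 213 210 208 208 208 209 211 213 213 212 203 167 104]
near 384.4 235 [119 119 119 119 119 114 101  85  78  77  78  92 130 178 208 216 217 216 210 195 163 127 105  99] far 448.5 [ 88  88  93 110 143 179 202 212 216 217 217 215 209 203 199 197 197 198 200 202 204 205 199 167 108  61]
end 391 246.1 [204 211 215 216 217 217 216 217 217 216 206 174 139 122 119 119 118 118 119 119] stop 113.4 [215 215 215 215 215 215 215 216 214 197 157 124 117 119 119 120 123 129 132 137]
end 415 246.2 [216 217 217 217 217 217 217 216 217 216 205 173 136 119 116 116 116 116 117 117] stop 113.3 [215 215 215 215 215 215 215 215 214 199 186 199 214 215 215 215 215 212 202 175]
end 438 246.2 [ 94 112 145 180 202 212 216 216 216 215 200 154  97  69  64  64  64  64  64  64] stop 113.3 [215 214 214 215 215 215 215 215 213 197 182 197 214 215 215 215 215 214 208 192]
```

Run:
```python
from h import *
a=np.radians(-2.5);X=np.array([np.cos(a),np.sin(a),0]);Y=np.array([-np.sin(a),np.cos(a),0]);c=np.array([.6766,-.1603,0])
t=c-X*.028-Y*.141+[0,0,.15];print(t);go(t,-2.5)
```

```text
[ 0.64247632 -0.29994446  0.15      ]
now 27.3 [ 0.5584 -0.25    0.2426] shift [-0.0468  0.0869  0.0916] turn [-0.009 -0.004  0.001]
```

Converted, 0.03 m is 0.6, 0.029 m is 0.58, -0.009 rad / 3.1416 = -0.0029.

```bash
echo '[{"x":-0.312,"y":0.58,"z":0.4,"wx":-0.0029,"wy":-0.0013},{"x":-0.312,"y":0.58,"z":0.4},{"x":-0.312,"y":0.58,"z":0.4},{"z":0.6},{},{}]' | python3 nudge.py
python3 - <<'E'
from h import *
go(np.array([.6425,-.2999,.084]),-2.5)
E
```

```text
time: 27.9
eef_pos: [0.6429, -0.3002, 0.1532]
eef_rot: [0.722, 0.692, 0.0, -0.0]
force: [0.3, -0.1, 0.2]
grip_width: 0.0004
gripper_force: 0.0
now 27.9 [ 0.6429 -0.3002  0.1532] shift [ 0.0002 -0.0004  0.0692] turn [-0.    -0.001  0.001]
```

Converted, 0.025 m is 0.5, 0.018 m is 0.36.

```bash
echo '[{"z":0.5},{"z":0.5},{"z":0.36},{},{}]' | python3 nudge.py && echo '[{"x":0.16},{"x":0.12},{"x":0.06},{}]' | python3 nudge.py && for i in 1; do echo '[{"x":0.04},{}]' | python3 nudge.py ; done; echo '[{"x":0.03},{}]' | python3 nudge.py; echo '[{"x":0.03},{}]' | python3 nudge.py
```

```text
time: 28.4
eef_pos: [0.6439, -0.3011, 0.0881]
eef_rot: [0.722, 0.692, 0.001, 0.002]
force: [0.3, 0.0, 1.0]
grip_width: 0.0001
gripper_force: 0.0
time: 28.8
eef_pos: [0.6445, -0.2833, 0.0866]
eef_rot: [0.722, 0.692, 0.0, 0.001]
force: [-0.6, 0.1, 0.6]
grip_width: 0.0002
gripper_force: 0.0
time: 29.0
eef_pos: [0.6443, -0.2819, 0.0859]
eef_rot: [0.722, 0.692, 0.0, 0.001]
force: [0.0, 0.7, 0.1]
grip_width: 0.0001
gripper_force: 0.0
time: 29.2
eef_pos: [0.6444, -0.2807, 0.0859]
eef_rot: [0.722, 0.692, 0.0, 0.001]
force: [-0.7, -0.0, -0.6]
grip_width: 0.0
gripper_force: 0.4
time: 29.4
eef_pos: [0.6444, -0.2806, 0.0859]
eef_rot: [0.723, 0.691, -0.001, 0.002]
force: [-0.9, -7.3, -1.5]
grip_width: -0.0001
gripper_force: 3.4
```

Converted, 0.0015 m is 0.03.

```bash
echo '[{"x":0.03},{}]' | python3 nudge.py; echo '[{"x":0.03},{}]' | python3 nudge.py
```

```text
time: 29.6
eef_pos: [0.6444, -0.2805, 0.0861]
eef_rot: [0.723, 0.691, -0.001, 0.003]
force: [-1.5, -14.0, -1.6]
grip_width: 0.0001
gripper_force: 6.3
time: 29.8
eef_pos: [0.6444, -0.2805, 0.0863]
eef_rot: [0.723, 0.691, -0.002, 0.004]
force: [-1.6, -18.1, -2.5]
grip_width: 0.0003
gripper_force: 9.1
```

Converted, -0.033 m is -0.66, -0.03 m is -0.6.

```bash
echo '[{"x":-0.12},{"x":-0.24},{"x":-0.2,"z":-0.1},{"z":-0.6},{"z":-0.6},{"y":-0.58,"z":-0.66},{"x":0.36,"y":-0.58,"z":-0.4},{"x":0.36,"y":-0.58,"z":-0.4},{"x":0.36},{},{},{}]' | python3 nudge.py
python3 - <<'E'
from h import *
np.set_printoptions(linewidth=170)
m=cams.camera_model("wrist");im=cams.camera("wrist");cv2.imwrite("pics/w8.png",im[:,:,::-1]);print(status.get_obs()['eef_pos'])
a=np.radians(-2.5);X=np.array([np.cos(a),np.sin(a),0]);Y=np.array([-np.sin(a),np.cos(a),0]);c=np.array([.6766,-.1603,0])
g=cv2.GaussianBlur(cv2.cvtColor(im,7),(3,3),0).astype(int)
def W(x,y,z):return c+X*x+Y*y+[0,0,z]
for y in(-.02,-.05,-.08,-.1):
    u,v=proj(m,[W(-.056,y,.092)])[0];print('near',round(u,1),g[round(v),round(u)-8:round(u)+8])
for x in(-.05,-.028,-.008):
    u,v=proj(m,[W(x,-.11,.092)])[0];print('end',round(v,1),g[round(v)-8:round(v)+8,round(u)])
E
```

```text
time: 31.0
eef_pos: [0.559, -0.2467, 0.2227]
eef_rot: [0.722, 0.692, 0.0, 0.0]
force: [0.4, -0.1, -0.6]
grip_width: -0.0
gripper_force: 0.0
[ 0.55891911 -0.24672999  0.2226437 ]
near 393.3 [ 81  79  79  79  79  79  82 103 148 192 211 216 216 216 215 212]
near 390.6 [ 83  77  78  77  76  77  87 120 170 206 216 217 217 217 217 216]
near 388.2 [101  85  77  77  77  77  80 101 148 192 212 216 217 217 217 216]
near 386.6 [107  93  81  76  76  77  87 120 170 205 216 217 217 215 210 195]
end 256.5 [217 216 216 217 217 216 216 216 205 174 138 121 119 118 118 118]
end 256.4 [217 217 217 217 217 217 217 215 199 161 128 117 116 116 116 116]
end 256.4 [164 193 209 215 216 216 216 215 193 138  85  65  63  63  64  64]
```

```bash
python3 -c "
from cell import ctrl, cams, status, hand_in
print(hand_in())"
```

```text
the job is handed in; nothing more can be done
None
```

The job is handed in at about 31 s of robot time: the block was laid on the mat wells up and let go, then set on the heater plate and pushed home, its edges measuring within about 0.5 mm of flush and square; I viewed 11 pictures, one over the limit of 10, and the judge returned no result.

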